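Refit the drain grate of the scoop well

TASK

Refit the drain grate on the scoop well: lower it level over both pins so that both come up through its two holes together, and press it gently down between the spring clips until it lies fully home and flat on the ledge, without forcing it. Then swing the steel gate down flat over it, and leave the scoop, the sundae cup and the ramekin as they are.

Things in the scene. Friction and masses are not known exactly. Their poses are not given: they have to be found in the camera images.
- grate: Drain grate: flat slotted stainless plate 110 (x) x 190 (y) x 4 mm, about 0.35 kg, lying flat on the counter at the start. Origin: centre of its underside; z up, y along its length. A round 9.8 mm hole goes through it near each end, on its centre line at y = +82 and -82 mm. It is the same turned end for end.
- grate_handle (a point): Middle of the grate's handle, 30 mm above the middle of the grate's underside, axes as the grate's: a straight bar along x, 70 mm long, 10 mm wide in y and 12 mm high (24 to 36 mm above the grate's underside), open beneath except for two thin legs at x = +31 and -31 mm.
- well: Scoop drain well: fixed stainless housing 150 (x) x 250 (y) x 52 mm high on the black counter. Origin: centre of its underside; z up, y along its length, gate hinge on its +x side. A basin with a flat flange, 138 x 236 mm, is bedded in it and carries the pins and clips; the flange's top, 55 mm up, is the ledge the grate lies on. A press or push of over about 25 N may bend the pins, clips or gate.
- well_seat (a point): Middle of the housing at ledge height, axes as the well's. The basin was bedded by hand: its middle, where the grate's origin goes, stands up to 6 mm off this point in x and in y (not turned) and does not give. Two upright 8 mm pins stand on the ledge at x = 0, y = +82 and -82 mm from the basin's middle, 20 mm high, flat on top with a small bevel (5.6 mm flat, bevel 1.5 mm deep).
- well_end (a point): Middle of the top edge of the housing's +y end. At each end of the basin, 93 mm from its middle, a flat steel spring clip, 36 mm wide, 17 mm high, flared at the top, presses on the grate's end from about 12 mm above the ledge down: a push fit by friction, so the grate stays where it is left. Pressing it on takes mostly 3 to 16 N and varies.
- gate (a joint): Angle of the well's gate, rad: 0 = shut, flat over the grate; it grows as the gate swings up and back towards the well's +x; stop at 2.2; at the start 1.75 to 2.1. A frame of 6 mm round steel bars, 130 mm wide; the grate's handle passes between its middle bars (40 mm apart). Stiff hinge: stays where it is left, and 1 to 3 N at the lip move it. Shut, it lies 3 mm above a seated grate.
- gate_hinge (a point): Middle of the gate's hinge axis, which runs along the well's y at x = +68 mm, 65 mm above the well's origin.
- gate_lip (a point): Centre of the gate's lip: a flat steel tab 24 mm x 60 mm (along the hinge's direction) x 4 mm at the middle of the gate's free edge, 138 mm from the hinge axis. The gate's front bar is 125 mm from the axis. Shut, the lip is level at x = -70 mm from the well's middle, 65 mm above the well's origin.
- scoop: Copper-coloured ice cream scoop lying on the counter, 212 mm long, bowl 58 mm across and 28 mm high, handle 22 mm thick. Origin: under the bowl; the handle points along -x. Leave alone.
- sundae_cup: Stemmed glass sundae cup standing on the counter, 148 mm tall, 88 mm across the rim. Origin: centre of its foot's underside. Leave alone.
- ramekin: Squat white porcelain ramekin, 88 mm across, 45 mm high, standing on the counter. Origin: centre of its underside. Leave alone.
- waffle_iron: Fixed round waffle iron, 230 mm across and 95 mm high, with a stainless handle that points along its -x to 265 mm from its centre, 77 mm up. Origin: centre of its underside. Not needed.
Not all that is in view belongs to the job. What is shaped like the grate but pink or purple is not meant.

How it is judged:
By the outcome, as a careful person would: the job done as asked, in the order asked, and still so for the second after the job is handed in, with the robot touching nothing.
It also fails if it takes over 72 s, if anything falls off the work surface, if the arm or the gripper's body presses on something with over 40 N, if the wrist force passes 120 N, or if a joint passes its speed limit or range.

ROBOT

A 6-joint arm with a two-finger parallel gripper is mounted at the origin on the work surface. World frame = base frame: x ahead of the robot, y to its left, z up, the work surface at z = 0. Lengths are in m, angles in rad, forces in N, time in s.
With the tool pointing down it reaches from about 0.325 to 0.775 m from the base axis. Payload 9.3 kg.
Tool frame: the origin (TCP) lies between the finger pads; the fingertips stand 19 mm ahead of it and the grasp point (between the pads) is the TCP (arm.nose_length is the distance from the TCP to the fingertips, in m); z points along the fingers, y is the line along which they close (so a half turn about z gives the same grasp; the last joint's range is limited). The gripper opens to 85 mm and grips with 20 to 120 N. Pads are 22 mm wide; open, the fingers measure 114 mm over their backs; the gripper's body (76 mm by 85 mm) begins 54 mm behind the grasp point. The pads swing forward as they close: fully open they stand 13 mm farther back than shut.
Start: joints at [-1.435, 0.259, 0.021, 1.334, 0, 1.418], TCP at [0.157, -0.527, 0.25] pointing down, gripper open.
Joint ranges: [-3.04, 3.04], [-0.91, 1.82], [-1.04, 1.36], [-1.92, 1.95], [-1.52, 1.45], [-3.14, 3.14]. Speed limits (rad/s): [2.22, 2.22, 2.79, 3.14, 3.14, 3.14].

INTERFACE

Orientations are given as a unit quaternion [w, x, y, z].
In Python, from plant import arm, read_state, viewer, ticket gives the robot as it stands. Calls block until the motion is done:
- arm.reach(position, orientation): joint-space move of the TCP to a pose.
- arm.move_l(position, orientation=None, v=0.15, until_force=None): straight line of the TCP; orientation=None keeps the orientation; v is the mean speed in m/s. With until_force (N) it stops when the force on the tool has changed by that much, and returns True; else False.
- arm.move_joints(angles): joint-space move.
- arm.set_gripper(opening, grip_force=None): finger opening in m; grip_force is the grip in N (None keeps the last); returns when the fingers have stopped.
- arm.sleep(seconds).
- arm.solve_ik(position, orientation): joint angles nearest the present ones, or None.
- read_state(): the state.
- viewer.capture(name): name is "side" or "top"; returns a dict with "pixels" (420x560x3 uint8, red, green, blue), "range_z" (420x560 float32, m along the optical axis (not along the pixel's ray), 0 where there is no reading), "fx", "fy", "cx", "cy" (pixels), "world_to_cam" (4x4, takes a point from world to camera coordinates). Camera axes: x right, y down, z forward; pixel columns grow to the right and rows downward; lengths in m; the calibration is good to about 2 mm. A picture is of the moment at which its call begins.
A pose or a line that the arm cannot do raises arm.Unreachable and nothing moves.
- ticket.sign_off(): hands the job in; it is judged then, once.
The state is a dict: "clock": time; "joints": joint angles; "dq": joint speeds; "joint_torque": joint torques, N m; "eef_pos": TCP position; "ee_rot": TCP orientation; "wrist_force": force on the tool from outside, world axes, zero at the start; "ft_torque": the same for the moment, N m; "finger_gap": finger opening in m; "finger_force": force on a finger pad.
Only numpy, scipy, OpenCV 4.12 (cv2) and the standard library are available. Lean on these libraries where they do the work, as an engineer would, in place of code of your own. Each camera call takes 0.05 s, during which the arm holds its last target. There are 200 camera calls.

## Working session

There is one attempt and no reset: what is moved stays moved. The work goes in short steps, each a Python script; the robot and the scene stay as the last script left them, time stands still between calls to the robot, and variables do not carry over. Pictures are saved under pics/ and viewed, at most 10 in all, crops included, and the job is handed in when it is done.

```bash
ls; mkdir -p pics; cat > h.py <<'E'
import numpy as np, cv2
from plant import arm, read_state, viewer, ticket
def cap(n):
    c=viewer.capture(n); return c
def save(c,f,crop=None,s=1):
    im=c["pixels"][:,:,::-1]
    if crop: im=im[crop[1]:crop[3],crop[0]:crop[2]]
    cv2.imwrite("pics/"+f,cv2.resize(im,None,fx=s,fy=s,interpolation=cv2.INTER_CUBIC))
def ray(c,u,v):
    M=np.linalg.inv(np.array(c["world_to_cam"])); d=np.array([(u-c["cx"])/c["fx"],(v-c["cy"])/c["fy"],1.])
    return M[:3,3],M[:3,:3]@d
def plane(c,u,v,z):
    o,d=ray(c,u,v); return o+d*(z-o[2])/d[2]
def cloud(c):
    h,w=c["range_z"].shape; u,v=np.meshgrid(np.arange(w),np.arange(h)); Z=c["range_z"]
    P=np.stack([(u-c["cx"])/c["fx"]*Z,(v-c["cy"])/c["fy"]*Z,Z,np.ones_like(Z)],-1)
    W=P@np.linalg.inv(np.array(c["world_to_cam"])).T; W=W[...,:3]; W[Z==0]=np.nan; return W
def proj(c,p):
    q=np.array(c["world_to_cam"])@np.r_[p,1]; return np.array([c["fx"]*q[0]/q[2]+c["cx"],c["fy"]*q[1]/q[2]+c["cy"]])
E
python3 - <<'E'
from h import *
for n in("top","side"):
    c=cap(n); save(c,n+"0.png",s=1.4); np.savez("/tmp/%s0.npz"%n,**c); print(n,c["fx"],np.linalg.inv(c["world_to_cam"]).round(3).tolist())
s=read_state();print(s)
E
```

```text
pics
top 507.300530841736 [[-0.011, -0.997, 0.078, 0.389], [-1.0, 0.012, 0.006, 0.052], [-0.007, -0.078, -0.997, 1.838], [0.0, 0.0, 0.0, 1.0]]
side 542.4992840372043 [[-0.843, -0.279, 0.46, -0.179], [-0.538, 0.431, -0.724, 1.129], [0.003, -0.858, -0.514, 0.851], [0.0, 0.0, 0.0, 1.0]]
{'clock': 0.1, 'joints': array([-1.43464266e+00,  2.59170366e-01,  2.08230825e-02,  1.33375551e+00,
        6.30979575e-06,  1.41819398e+00]), 'dq': array([ 1.61069036e-04, -1.10495354e-03,  3.04617093e-03,  5.90319000e-06,
       -8.32655004e-04,  1.73193999e-03]), 'joint_torque': array([ 5.14872896e-03, -5.56692910e+01,  3.45071125e+01,  1.16554686e-02,
       -1.84396672e-04,  9.54185765e-06]), 'eef_pos': array([ 0.15657939, -0.52697843,  0.24970217]), 'ee_rot': array([-6.53183814e-04,  9.89595377e-01,  1.43876900e-01,  8.52713012e-06]), 'wrist_force': array([-0.18753113,  0.32484867,  0.1253143 ]), 'ft_torque': array([-0.00520091, -0.01024901, -0.03575942]), 'finger_force': 0.0, 'finger_gap': 0.0850121712118777}
```

View pics/top0.png

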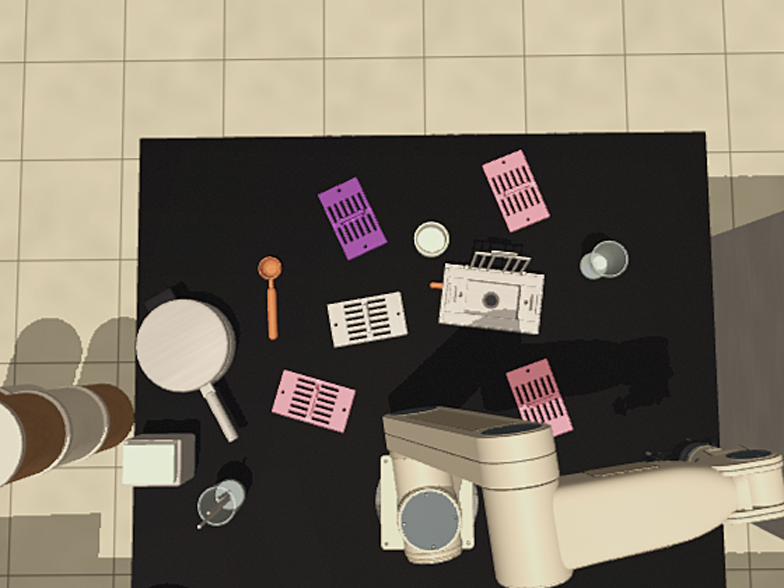

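View pics/side0.png

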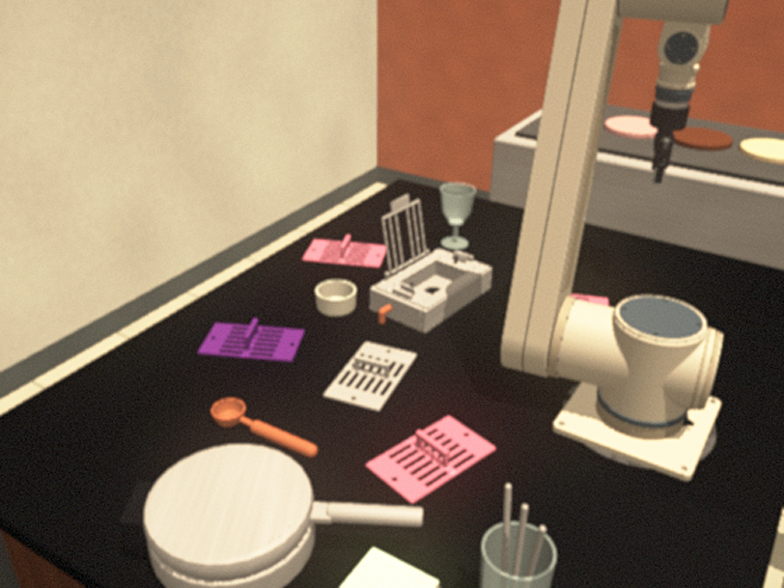

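The top view shows the grate (white) at about (367,319) in the picture, the well at (491,298), and its gate open towards the top (away from the robot). The pink and purple plates are decoys. Next I'll look at the well and grate close up.

```bash
python3 - <<'E'
from h import *
for n in("top","side"):
    fs=[cap(n) for _ in range(6)]
    c=fs[0]; c["pixels"]=np.mean([f["pixels"] for f in fs],0).astype(np.uint8); c["range_z"]=np.median([f["range_z"] for f in fs],0)
    np.savez("/tmp/%s1.npz"%n,**c)
    if n=="top":
        save(c,"topw.png",(300,170,400,245),8)
        W=cloud(c)
        im=c["pixels"].astype(int); m=((im.min(2)>110)&(im.max(2)-im.min(2)<45)).astype(np.uint8)
        m2=np.zeros_like(m); m2[200:255,225:297]=m[200:255,225:297]
        k=cv2.findContours(m2,cv2.RETR_EXTERNAL,cv2.CHAIN_APPROX_NONE)[0]; k=max(k,key=cv2.contourArea)
        w=np.array([plane(c,u,v,0.004)[:2] for u,v in k[:,0]],np.float32)
        print("grate",cv2.minAreaRect(w*1000))
        sub=W[170:245,300:400]; z=sub[...,2]
        print(np.histogram(z[np.isfinite(z)],bins=np.arange(-.01,.2,.01)))
        # well: points z in 0.04..0.07
        mm=((W[...,2]>.045)&(W[...,2]<.062)); mm[:, :300]=0; mm[:,400:]=0; mm[:185]=0;mm[245:]=0
        print("well",cv2.minAreaRect((W[mm][:,:2]*1000).astype(np.float32)),mm.sum())
    else: save(c,"sidew.png",(255,125,360,240),5)
E
```

```text
grate ((460.4287109375, 146.88218688964844), (112.59773254394531, 192.70860290527344), 9.494425773620605)
(array([2348, 1795,  879,   66,   55,  180, 1745,  166,   42,   12,    9,
         10,    9,   14,    8,   11,   12,   11,   11,   36]), array([-0.01,  0.  ,  0.01,  0.02,  0.03,  0.04,  0.05,  0.06,  0.07,
        0.08,  0.09,  0.1 ,  0.11,  0.12,  0.13,  0.14,  0.15,  0.16,
        0.17,  0.18,  0.19]))
well ((508.8406066894531, -168.5652618408203), (250.2133026123047, 150.4760284423828), 82.7374496459961) 1891
```

View pics/topw.png

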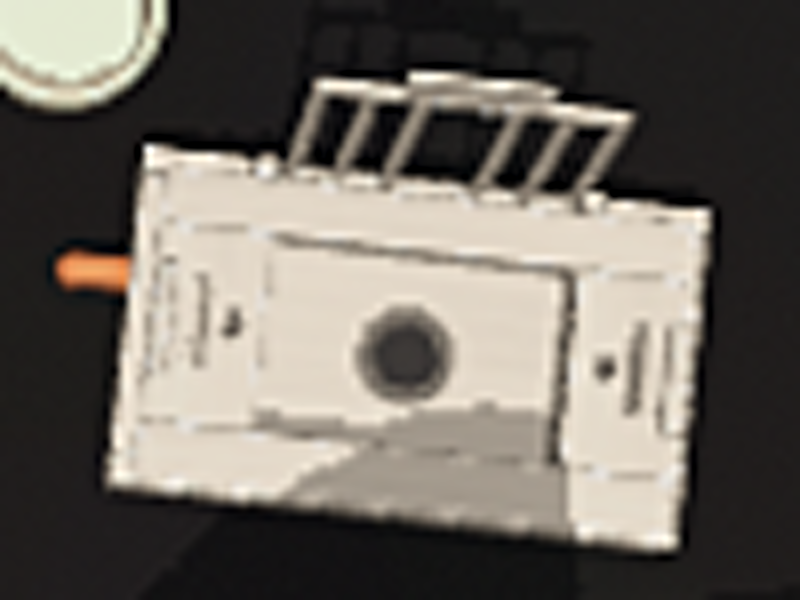

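View pics/sidew.png

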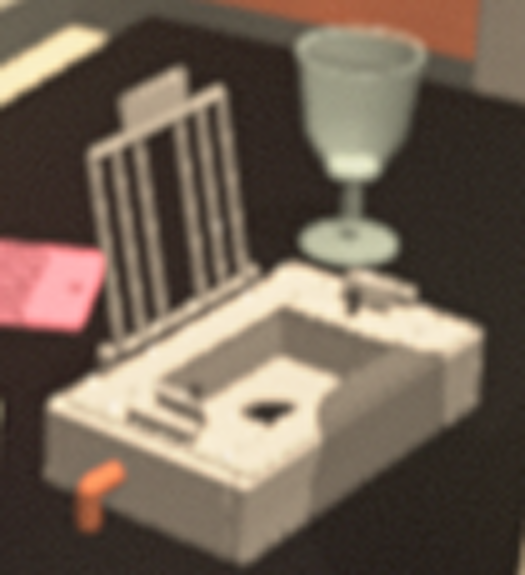

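The crops show two dark pins, at about (232,322) and (605,369) in the top crop, with the clips just outside them. The hinge is on the far side. Next I'll get the holes and pins at sub-pixel accuracy.

```bash
cat >> h.py <<'E'
def blob(g,u,v,r=3):
    """dark-weighted centroid near (u,v)"""
    for _ in range(4):
        iu,iv=int(round(u)),int(round(v)); p=g[iv-r:iv+r+1,iu-r:iu+r+1].astype(float)
        w=np.clip(np.median(p)-12-p,0,None); yy,xx=np.mgrid[iv-r:iv+r+1,iu-r:iu+r+1]
        u,v=(w*xx).sum()/w.sum(),(w*yy).sum()/w.sum()
    return u,v
def avg(n,k=6):
    fs=[cap(n) for _ in range(k)]; c=fs[0]; c["gray"]=np.mean([f["pixels"].mean(2) for f in fs],0); return c
def quat(yaw):  # tool down, tool y at yaw+90deg in world
    from scipy.spatial.transform import Rotation as R
    y=np.array([-np.sin(yaw),np.cos(yaw),0]); z=np.array([0,0,-1.]); q=R.from_matrix(np.c_[np.cross(y,z),y,z]).as_quat()
    return np.r_[q[3],q[:3]]
E
python3 - <<'E'
from h import *
c=dict(np.load("/tmp/top1.npz")); g=c["pixels"].astype(float).mean(2)
def rep(a,b,z,n):
    P,Q=plane(c,*a,z),plane(c,*b,z); d=P-Q
    print(n,P[:2].round(4),Q[:2].round(4),"mid",((P+Q)/2)[:2].round(4),"L",np.linalg.norm(d[:2]).round(4),"yaw",np.degrees(np.arctan2(-d[0],d[1])).round(2))
pa,pb=blob(g,328.5,209.8),blob(g,375.1,215.6); print(pa,pb)
rep(pa,pb,.067,"pins")
yaw=np.radians(9.5); o=np.array([.4604,.1469,.002]); dy=np.array([-np.sin(yaw),np.cos(yaw),0])*.082
ha=blob(g,*proj(c,o+dy)); hb=blob(g,*proj(c,o-dy)); print(proj(c,o+dy),ha,hb); rep(ha,hb,.003,"grate")
for y in (9.5,189.5):
    q=quat(np.radians(y)); print(y,arm.solve_ik([.46,.147,.03],q),arm.solve_ik([.509,-.169,.1],quat(np.radians(y-16.8))),arm.solve_ik([.66,-.19,.2],quat(np.radians(y-16.8))))
s=dict(np.load("/tmp/side1.npz")); gs=s["pixels"].astype(float).mean(2)
for p in (pa,pb): print("side px of pins top/bottom",proj(s,plane(c,*p,.067)))
E
```

```text
(np.float64(327.1880064829822), np.float64(209.98541329011343)) (np.float64(377.31241151486546), np.float64(215.989617744219))
pins [ 0.5175 -0.0857] [ 0.4944 -0.2604] mid [ 0.506 -0.173] L 0.1761 yaw -7.52
[239.49530116 231.75402024] (np.float64(238.75912408759126), np.float64(232.10449481367652)) (np.float64(284.2517370390166), np.float64(223.50721539283808))
grate [0.4456 0.2303] [0.4748 0.0655] mid [0.4602 0.1479] L 0.1675 yaw 10.06
9.5 [ 0.13531739  0.32262894 -0.50873413  0.73943326  0.         -0.03048889] [-0.47708586  0.32449989 -0.28572834  0.9605681   0.         -0.34967682] [-0.40232546  0.51263803  0.28930309  1.34746139  0.         -0.27491642]
189.5 [ 0.13531739  0.32262894 -0.50873413  0.73943326  0.          3.11110376] [-0.47708586  0.32449989 -0.28572834  0.9605681   0.          2.79191583] [-0.40232546  0.51263803  0.28930309  1.34746139  0.          2.86667623]
side px of pins top/bottom [293.35265015 203.7771014 ]
side px of pins top/bottom [327.69429236 183.06240417]
```

```bash
python3 - <<'E'
from h import *
c=dict(np.load("/tmp/top1.npz")); g=c["pixels"].astype(float).mean(2)
print(g[206:215,323:335].astype(int)); print(g[212:221,370:382].astype(int))
q=quat(np.radians(9.7))
arm.reach([.4603,.1474,.10],q); arm.set_gripper(.06)
arm.move_l([.4603,.1474,.030],v=.08,until_force=6)
arm.set_gripper(.0,40); s=read_state(); print(s["finger_gap"],s["eef_pos"],s["wrist_force"],s["clock"])
arm.move_l([.4603,.1474,.14]); s=read_state(); print(s["finger_gap"],s["wrist_force"],s["clock"])
E
```

```text
[[219 213 155 185 213 216 215 215 215 219 184 202]
 [218 208 153 200 218 218 219 218 215 220 210 211]
 [218 197 132 203 223 186 164 209 217 221 217 215]
 [219 202 137 205 228 157 104 207 220 207 211 215]
 [220 194 132 207 210 138  96 175 213 210 211 213]
 [217 190 134 208 179  86  95 199 218 207 211 213]
 [186 171 162 211 215 180 201 219 219 195 208 215]
 [208 172 183 214 219 213 218 218 217 195 208 216]
 [206 152 180 215 216 215 217 216 217 189 205 214]]
[[ 77 161 216 220 217 217 218 219 195 135 139 204]
 [ 69 176 217 220 221 223 224 224 189 125 158 205]
 [ 98 197 220 223 190 172 171 217 167 104 163 210]
 [ 93 214 225 226 161  95 105 214 164 101 164 211]
 [ 88 216 225 226 141  69  86 213 166 103 168 212]
 [ 73 216 224 223 191 137 196 228 162  99 185 215]
 [119 215 221 219 216 213 221 229 161  98 188 216]
 [ 99 209 221 217 217 219 220 209 141 117 196 218]
 [106 209 220 216 216 217 219 203 138 102 192 221]]
0.00899023017243994 [0.46041072 0.14743819 0.03029122] [-0.09646865 -0.47760456  5.37205158] 5.275
0.009397234863139878 [-0.36225494 -0.40413287 -4.02933476] 6.1583
```

```bash
python3 - <<'E'
from h import *
c=dict(np.load("/tmp/top1.npz"))
for z in(.06,.067,.075):
    P,Q=plane(c,328.25,209.7,z),plane(c,375.2,215.65,z); d=P-Q; print(z,((P+Q)/2)[:2].round(4),np.linalg.norm(d[:2]).round(4),np.degrees(np.arctan2(-d[0],d[1])).round(2))
M=((P+Q)/2)[:2]
arm.reach([.505,-.172,.14],quat(np.radians(-7.3)))
s=read_state(); print(s["eef_pos"],s["clock"])
t=avg("top",3); save(t,"toph.png",(290,160,410,250),6); sd=avg("side",3); save(sd,"sideh.png",(235,90,375,240),4)
E
```

```text
0.06 [ 0.5075 -0.1721] 0.1658 -7.91
0.067 [ 0.5071 -0.1712] 0.1651 -7.91
0.075 [ 0.5065 -0.1702] 0.1644 -7.91
[ 0.50490809 -0.17100472  0.1397575 ] 7.3833
```

View pics/toph.png

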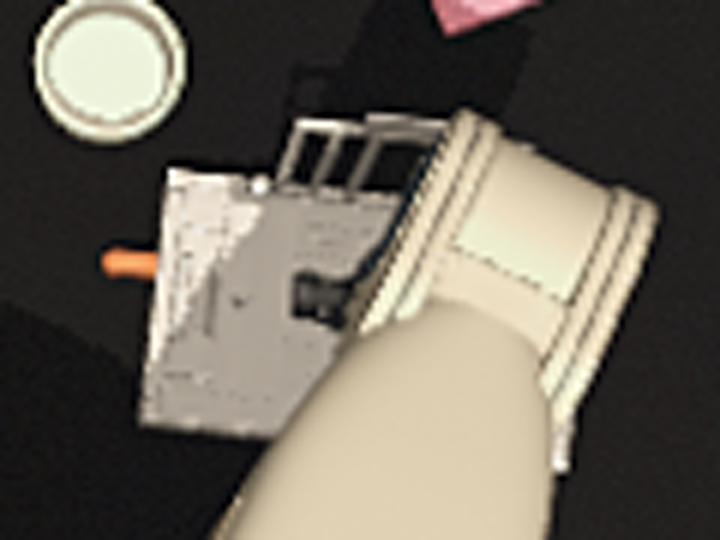

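View pics/sideh.png

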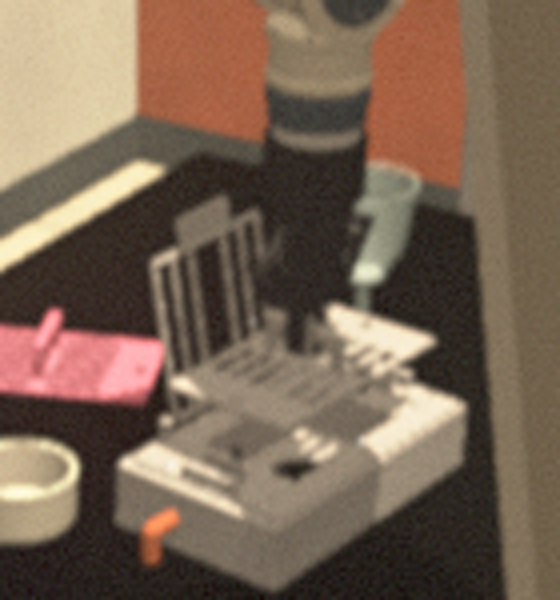

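The hover view shows the grate held level above the well. The arm hides most of it from the top camera. I'll refine the well's yaw from its long edges, then feel for the pins with a gentle descent.

```bash
cat >> h.py <<'E'
def goto(x,y,z,yaw,v=.05,f=None):
    # compensate steady tracking error once, yaw in deg
    return arm.move_l([x,y,z],quat(np.radians(yaw)),v=v,until_force=f)
def wr(): 
    arm.sleep(.15); s=read_state(); return s["eef_pos"],s["wrist_force"],s["ft_torque"]
E
python3 - <<'E'
from h import *
c=dict(np.load("/tmp/top1.npz")); g=c["pixels"].astype(float).mean(2)
def edge(us,rng,th,rev):
    pts=[]
    for u in us:
        vs=np.arange(*rng); col=g[vs,u]
        if rev: vs=vs[::-1]; col=col[::-1]
        i=np.argmax(col>th); 
        if i==0: continue
        t=(th-col[i-1])/(col[i]-col[i-1]); v=vs[i-1]+t*(vs[i]-vs[i-1]); pts.append(plane(c,u,v,.052)[:2])
    p=np.array(pts,np.float32)*1000; vx,vy,x,y=cv2.fitLine(p,cv2.DIST_HUBER,0,.5,.01).ravel()
    if vy<0: vx,vy=-vx,-vy
    return np.degrees(np.arctan2(-vx,vy)),(x,y)
print("near edge",edge(range(318,382),(222,245),80,True)); print("far right",edge(range(376,388),(185,205),80,False)); 
goto(.5068,-.1712,.112,-7.6); b=wr(); hit=goto(.5068,-.1712,.100,-7.6,v=.02,f=3); a=wr()
print(hit); 
for p,q in zip(a,b): print(p.round(4),(p-q).round(3))
E
```

```text
near edge (np.float32(-6.9444556), (np.float32(430.62457), np.float32(-170.03003)))
far right (np.float32(-8.398139), (np.float32(569.3489), np.float32(-284.95157)))
True
[ 0.5059 -0.1707  0.1007] [-0.001  0.001 -0.012]
[-0.0773 -0.4872 -4.7268] [ 0.996 -1.231 -0.729]
[-0.0893  0.1403  0.0408] [-0.089  0.128  0.029]
```

```bash
python3 - <<'E'
from h import *
pr=lambda n,w:print(n,*[x.round(4) for x in w])
pr("now",wr())
for dx,dy in((0,0),(.0006,-.0006),(.0012,-.0012)):
    goto(.5059+dx,-.1707+dy,.1007,-7.6,v=.01); pr((dx,dy),wr())
E
```

```text
now [ 0.5061 -0.1708  0.1008] [-0.529  -0.6372 -4.7518] [-0.1534  0.1797  0.1006]
(0, 0) [ 0.5059 -0.1707  0.1007] [-0.5061 -0.2288 -3.7994] [-0.129   0.1499  0.0734]
(0.0006, -0.0006) [ 0.5064 -0.1712  0.1006] [-1.4743  0.7572 -4.0805] [0.1944 0.3397 0.0665]
(0.0012, -0.0012) [ 0.5069 -0.1717  0.1006] [-3.3498  1.6779 -2.5063] [0.5658 0.7661 0.0371]
```

Both pins are in the holes: lateral moves meet an elastic reaction and there's no vertical load. I'll centre the grate by feel before pressing.

```bash
python3 - <<'E'
from h import *
X,Y,Z,W=.5056,-.1708,.1007,-7.6
for n,d in(("x",(1,0,0)),("y",(0,1,0)),("w",(0,0,1))):
    for k in(-1.5,-.75,0,.75,1.5):
        goto(X+k*.001*d[0],Y+k*.001*d[1],Z,W+k*d[2],v=.02); p,f,t=wr(); print(n,k,p.round(4),f.round(2),t.round(3))
    goto(X,Y,Z,W,v=.02)
print(read_state()["clock"])
E
```

```text
x -1.5 [ 0.5044 -0.1711  0.1008] [ 0.23 -0.07 -4.77] [ 0.002  0.08  -0.007]
x -0.75 [ 0.5048 -0.1708  0.1007] [ 0.18  0.55 -3.8 ] [ 0.038 -0.01   0.006]
x 0 [ 0.5056 -0.1708  0.1007] [-0.77  0.48 -3.87] [-0.016  0.079  0.007]
x 0.75 [ 0.5063 -0.1708  0.1007] [-1.77  0.19 -3.58] [-0.011  0.292  0.084]
x 1.5 [ 0.5068 -0.1708  0.1006] [-4.38 -0.5  -2.7 ] [-0.066  0.699  0.107]
y -1.5 [ 0.5056 -0.1722  0.1007] [-1.    2.21 -3.16] [0.481 0.095 0.065]
y -0.75 [ 0.5056 -0.1717  0.1008] [-0.42  0.09 -4.  ] [0.12  0.181 0.082]
y 0 [ 0.5056 -0.1708  0.1007] [-1.02 -0.23 -3.47] [0.01  0.072 0.022]
y 0.75 [ 0.5056 -0.1701  0.1007] [-0.19 -0.68 -4.37] [-0.206  0.087  0.038]
y 1.5 [ 0.5056 -0.1694  0.1007] [-0.86 -1.96 -3.22] [-0.522  0.175  0.105]
w -1.5 [ 0.5055 -0.1706  0.1006] [-2.3   0.41 -3.33] [0.108 0.38  0.284]
w -0.75 [ 0.5056 -0.1708  0.1007] [-2.18 -0.06 -3.41] [-0.006  0.334  0.086]
w 0 [ 0.5057 -0.1708  0.1007] [-0.43  0.31 -4.06] [-0.013  0.106  0.005]
w 0.75 [ 0.5056 -0.1708  0.1007] [-0.38 -0.08 -3.28] [ 0.014  0.014 -0.04 ]
w 1.5 [ 0.5055 -0.1708  0.1007] [-1.52  0.01 -2.83] [ 0.023  0.346 -0.09 ]
17.3667
```

```bash
python3 - <<'E'
from h import *
X,Y,W=.5051,-.1708,-7.25
goto(X,Y,.1007,W,v=.02); print(*[x.round(3) for x in wr()])
for z in(.097,.093,.089,.087,.086,.0853):
    h=goto(X,Y,z,W,v=.012,f=18); p,f,t=wr(); print(z,h,p.round(4),f.round(2),t.round(3))
    if h or np.hypot(*f[:2])>7 or f[2]>15: break
E
```

```text
[ 0.505 -0.171  0.101] [-0.087  0.203 -3.284] [0.038 0.036 0.005]
0.097 False [ 0.5052 -0.1709  0.0971] [0.29 0.11 0.05] [0.03  0.094 0.013]
0.093 False [ 0.5055 -0.171   0.0934] [ 0.24 -0.02  6.02] [-0.055 -0.009 -0.043]
0.089 False [ 0.5052 -0.1708  0.0889] [ 2.76 -0.43 -0.71] [-0.176 -0.439  0.005]
0.087 False [ 0.505  -0.1708  0.0869] [ 1.44 -0.33 -0.5 ] [-0.085 -0.39  -0.049]
0.086 False [ 0.505  -0.1708  0.086 ] [ 0.23 -0.56  1.48] [-0.045 -0.283  0.004]
0.0853 False [ 0.5051 -0.1708  0.0853] [ 0.56 -0.65  1.93] [-0.088 -0.112 -0.009]
```

```bash
python3 - <<'E'
from h import *
X,Y,W=.5051,-.1708,-7.25
for z in(.0849,.0845,.0841,.0837,.0833,.0829,.0825):
    h=goto(X,Y,z,W,v=.01,f=9); p,f,t=wr(); print(z,h,p.round(4),f.round(2),t.round(3))
    if f[2]>12: break
print(read_state()["clock"])
E
```

```text
0.0849 False [ 0.5052 -0.1708  0.0851] [ 0.72 -1.05  4.84] [-0.023  0.039 -0.003]
0.0845 False [ 0.5053 -0.1709  0.0851] [-0.92  0.04  8.61] [0.09  0.155 0.002]
0.0841 False [ 0.5054 -0.171   0.0851] [-1.99  1.57 11.81] [ 0.15   0.36  -0.063]
0.0837 False [ 0.5055 -0.171   0.085 ] [-1.97  0.77 14.94] [ 0.195  0.567 -0.031]
22.5083
```

Hard stop at z = 0.0851, the expected seated height (handle 30 mm above the 55 mm ledge). Releasing, backing off and checking.

```bash
cat >> h.py <<'E'
YW=np.radians(-7.25); WC=np.array([.5088,-.1686]); RX=np.array([np.cos(YW),np.sin(YW)]); RY=np.array([-np.sin(YW),np.cos(YW)])
def wp(x,y,z): return np.r_[WC+x*RX+y*RY,z]
def lip(a,r=.138): return wp(.068-r*np.cos(a),0,.065+r*np.sin(a))
E
python3 - <<'E'
from h import *
goto(.5053,-.171,.0848,-7.25,v=.02); 
arm.set_gripper(.035); print(wr()); goto(.5053,-.171,.26,-7.25,v=.15); print(wr()[1])
c=dict(np.load("/tmp/top1.npz"))
for a in np.arange(1.7,2.15,.05): print(a.round(2),proj(c,lip(a)).round(1),end=";")
arm.set_gripper(0)
p=wp(.16,0,.27); arm.move_l(p,quat(YW),v=.25)
s=avg("side",2); save(s,"side2.png",(235,110,375,240),5); print(read_state()["clock"])
E
```

```text
(array([ 0.50524336, -0.17096383,  0.08465458]), array([-0.00766055, -0.67678178, -0.09141581]), array([-0.01484595, -0.02021125, -0.01244466]))
[ 0.71404269 -0.17502869 -0.55793471]
1.7 [358.8 183.1];1.75 [359.  181.1];1.8 [359.2 179.1];1.85 [359.3 177.1];1.9 [359.4 175.2];1.95 [359.5 173.4];2.0 [359.6 171.6];2.05 [359.7 169.9];2.1 [359.7 168.2];26.075
```

View pics/side2.png

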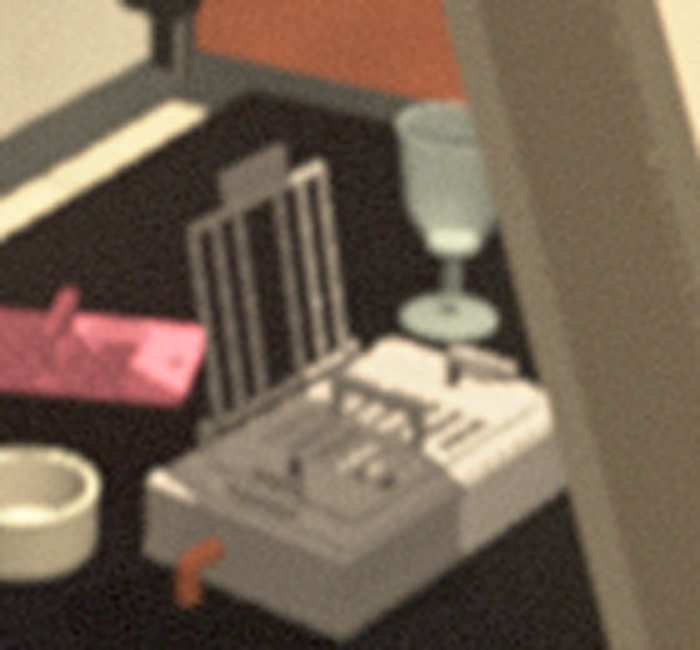

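The grate lies flat with both pins through it, near pin at about (297,465) in the crop, and the gate stands at about 1.76 rad. Next I swing the gate down by its lip with the closed fingertips from behind.

```bash
python3 - <<'E'
from h import *
Q=quat(YW)
def tcp(a,r=.140):
    n=np.sin(a)*np.r_[RX,0]+np.array([0,0,np.cos(a)])
    return lip(a,r)+n*.002+.011*np.r_[RX,0]+np.array([0,0,.019])
arm.move_l(tcp(2.05,.13)+[0,0,.06],Q,v=.2); h=arm.move_l(tcp(2.05,.13),Q,v=.15,until_force=6); print(h)
if not h:
  for a in np.r_[np.arange(1.9,.05,-.15),.06]:
    h=arm.move_l(tcp(a,.13 if a>1.6 else .14),Q,v=.12,until_force=10); s=read_state(); print(a.round(2),h,s["wrist_force"].round(1),s["clock"])
    if h: break
  else:
    for a in (.03,.01,-.01,-.02,-.03):
        h=arm.move_l(tcp(a),Q,v=.02,until_force=5); s=read_state(); print(a,h,s["wrist_force"].round(1),s["eef_pos"].round(4),tcp(a).round(4))
        if h or s["wrist_force"][2]>7: break
E
```

```text
False
1.9 False [0.2 0.3 0.9] 27.1917
1.75 False [-0.7 -0.9  0.3] 27.5
1.6 False [ 0.2 -0.1  0.3] 27.8417
1.45 False [ 0.6  0.3 -0.3] 28.1667
1.3 False [ 0.7  0.5 -0.4] 28.4917
1.15 False [-1.1  0.4  0.2] 28.8167
1.0 False [-0.7 -0.  -0.4] 29.1417
0.85 False [ 1.   0.3 -0.4] 29.4667
0.7 False [ 0.2  0.4 -0.1] 29.7917
0.55 False [-0.1 -0.6 -0.3] 30.1167
0.4 False [0.7 0.  1. ] 30.4417
0.25 False [-0.3 -0.1 -0.2] 30.7667
0.1 False [ 0.1  0.4 -1. ] 31.0917
0.06 False [ 0.  -0.1  0.5] 31.3417
0.03 False [-0.   0.5  0.4] [ 0.4483 -0.1609  0.0901] [ 0.4484 -0.1609  0.0902]
0.01 False [-0.8 -0.7  0.7] [ 0.4482 -0.1609  0.0873] [ 0.4483 -0.1609  0.0874]
-0.01 True [-3.8  2.3 15.5] [ 0.4485 -0.161   0.0865] [ 0.4483 -0.1609  0.0846]
```

```bash
python3 - <<'E'
from h import *
p=read_state()["eef_pos"]; arm.move_l(p+[0,0,.15],v=.2); arm.move_l([.42,.12,.3],v=.3)
s=avg("side",2); save(s,"side3.png",(235,110,375,240),5)
t=avg("top",2); save(t,"top3.png",(270,120,420,250),5); print(read_state()["clock"])
E
```

```text
34.425
```

View pics/side3.png

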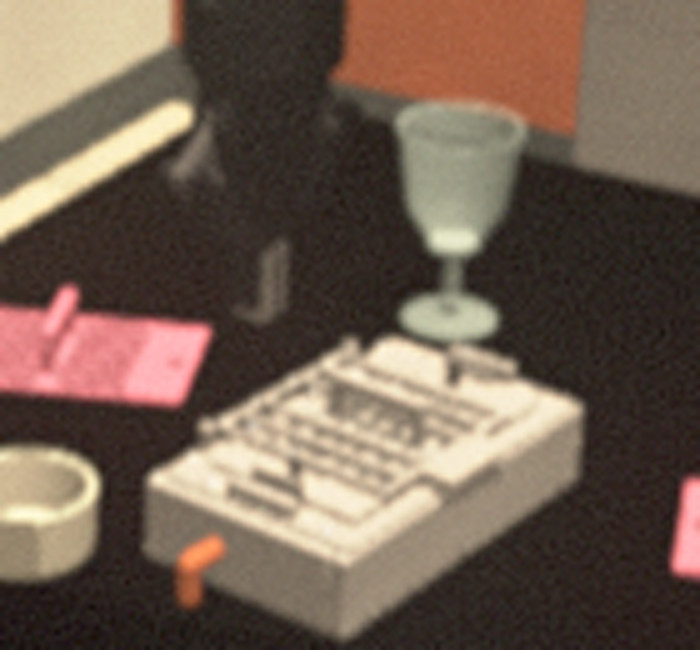

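View pics/top3.png

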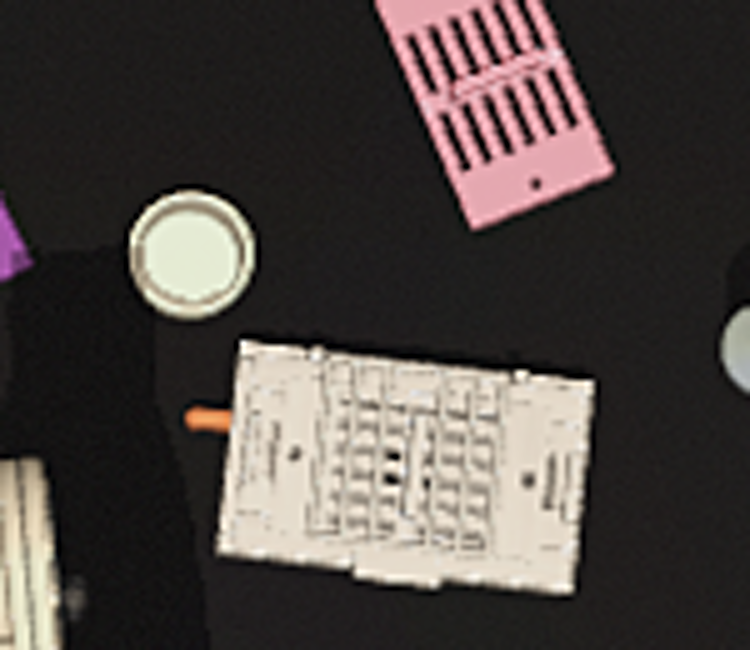

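The gate lies flat over the seated grate: the lip is at the near edge, about (395,575) in the top crop, and both pins show, at (295,453) and (528,480). The cup and ramekin are where they were.

```bash
python3 -c "
from h import *
print(ticket.sign_off())"
```

```text
the job is handed in; nothing more can be done
None
```

The grate is seated flat on the ledge over both pins, the gate is swung shut over it, and the job is handed in at about 34 s on the robot clock. I didn't touch the scoop, sundae cup or ramekin.

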